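Tip a serum tube over the white tile and hold it there to be read

TASK

Draw the yellow-capped sample tube straight up out of the wooden rack and carry it upright to the white tile. Above the middle of the tile tip it halfway over (45 degrees, cap end uppermost) so that its contents can be looked at, and finish holding it motionless there, its lower end about 10 cm above the tile: do not put it down or let go. Leave the rack, the other two tubes and the things round about where they are.

Things in the scene. Friction and masses are not known exactly. Their poses are not given: they have to be found in the camera images.
- yellow_tube: rigid stoppered tube with yellow cap, about 18 g: 99 mm long, glass 12.6 mm dia., cap 16.8 mm dia. over the top 23 mm (76 to 99 mm from the origin). Origin: centre of its bottom end; +z along the tube to the cap. Stands in one of three places in the rack with a little play (may lean a few degrees), bottom 11 mm and cap 87 to 110 mm above the desk, clear of the rack. Grip the cap from above
- tube_cap (a point): point on the yellow-capped tube's axis in the middle of the cap's height, 88 mm from the bottom end
- tube_mid (a point): point on the yellow-capped tube's axis, 50 mm from the bottom end (mid-length)
- tube_bottom (a point): centre of the bottom end of the yellow-capped tube
- rack: loose wooden rack, 64 (x) x 190 (y, its length) x 78 (z) mm, 0.24 kg; origin: centre of underside. Base board top 11 mm, holed board 62 to 70 mm, end boards 78 mm high. Holes 17 mm square in rows at x = -13.5, +13.5 mm. The three tubes stand, in any order, at (x, y) = (13.5, 33), (-13.5, 0), (13.5, -33) mm, other holes empty; pads that close along its y pass between the tubes
- blue_tube: the same tube with a blue cap, in the rack, to be left there; origin at the bottom end, z to the cap
- red_tube: the same tube with a red cap, in the rack, to be left there; origin at the bottom end, z to the cap
- white_tile: flat white test tile, small red dots along one edge, lying fixed on the desk, 141 (x) x 149 (y) x 8 (z) mm. Origin: centre of its underside; z up. It lies to the right of the rack or to its left; a microscope (fixed, about 0.35 m high) stands behind and left of both, from about x = 0.58 m on, y = -0.02 to 0.12 m: keep the arm out of it
- timer: white digital timer, 58 x 64 x 22 mm, bystander; origin at the centre of its underside
- label_roll: roll of white labels, 52 mm diameter, 25 mm high, bystander; origin at the centre of its underside
- stamp: brown hand stamp, 23 x 50 x 56 mm, bystander; origin at the centre of its underside
- beaker: small glass beaker, 48 mm diameter, 58 mm high, bystander; origin at the centre of its underside

How it is judged:
On the way:
1. the yellow-capped tube is held upright with its bottom end above the rack (height (world z) of tube_bottom above 0.085 m and angle between yellow_tube's own z axis and vertical below 0.4 rad and contact force between the fingers and yellow_tube above 0.5 N), for 0.1 s.
At the end, for the whole second after the job is handed in: Yellow-capped tube held still, cap end up, 33-57 deg from vertical, off the tile; its middle within 60 mm of the tile centre in plan and under 230 mm high, its bottom end over 50 mm high. Rack and other tubes within 40 mm, timer, label roll, stamp, beaker within 50 mm of their starts (contact force between the fingers and yellow_tube above 0.5 N and angle between yellow_tube's own z axis and vertical between 0.576 and 0.995 rad and horizontal distance between tube_mid and white_tile below 0.06 m and height (world z) of tube_bottom above 0.05 m and height (world z) of tube_mid below 0.23 m and linear speed of yellow_tube below 0.03 m/s and angular speed of yellow_tube below 0.2 rad/s and not (contact force between yellow_tube and white_tile above 0.05 N) and distance of each of rack, blue_tube, red_tube from where it was at the start of the episode below 0.04 m and distance of each of timer, label_roll, stamp, beaker from where it was at the start of the episode below 0.05 m); the arm keeps its last pose, push and grip.
It fails at once if the yellow-capped tube leans more than 30 degrees while its mid-length is more than 100 mm from the tile's centre in plan (angle between yellow_tube's own z axis and vertical above 0.524 rad and horizontal distance between tube_mid and white_tile above 0.1 m).
It fails at once if the rack or another tube is shifted by more than 40 mm (distance of any of rack, blue_tube, red_tube from where it was at the start of the episode above 0.04 m).
It fails at once if a bystander is shifted by more than 50 mm (distance of any of timer, label_roll, stamp, beaker from where it was at the start of the episode above 0.05 m).
It also fails if it takes over 40 s, if anything falls off the work surface, if the arm or the gripper's body presses on something with over 40 N, if the wrist force passes 120 N, or if a joint passes its speed limit or range.

ROBOT

A 7-joint arm with a two-finger parallel gripper is mounted at the origin on a cart in front of the work surface, level with it; the furniture and walls round the work are solid. World frame = base frame: x ahead of the robot, y to its left, z up, the work surface at z = 0. Lengths are in m, angles in rad, forces in N, time in s.
With the tool pointing down it reaches from about 0.425 to 0.925 m from the base axis. Payload 6.8 kg.
Tool frame: the origin (TCP) lies between the finger pads; the fingertips stand finger_overhang ahead of it and the grasp point (between the pads) lies 6 mm ahead of it (finger_overhang is the distance from the TCP to the fingertips, in m); z points along the fingers, y is the line along which they close (so a half turn about z gives the same grasp; the last joint's range is limited). The gripper opens to 85 mm and grips with 20 to 120 N. Pads are 22 mm wide; open, the fingers measure 114 mm over their backs; the gripper's body (76 mm by 85 mm) begins 54 mm behind the grasp point. The pads swing forward as they close: fully open they stand 13 mm farther back than shut.
Start: joints at [-1.332, 0.477, 0.022, 1.555, -0.011, 1.109, -0.083], TCP at [0.229, 0.635, 0.256] pointing down, gripper open.
Joint ranges: [-2.96, 2.96], [-0.34, 2.1], [-1.41, 1.46], [0.24, 2.44], [-1.37, 4.51], [0.17, 1.92], [-2.96, 2.96]. Speed limits (rad/s): [2.39, 2.39, 3.14, 3.14, 3.14, 3.14, 3.14].

INTERFACE

Orientations are given as a unit quaternion [w, x, y, z].
In Python, from station import * gives the robot as it stands.
- The arm moves only by the tool drive_tool, never from a script. Its argument "increments" is a list of rows, each an object of numbers: "claw": the finger opening in m, from 0 to 0.0854; "dx", "dy", "dz": the shift along the tool's x, y, z in m; "wx", "wy", "wz": the turn, a rotation vector about the tool's x, y, z in degrees. A call has 1 to 20 rows; each row shifts and turns the commanded pose from where the row before left it, along the tool's axes as they then stand; what a row does not reach is not made up. A row lasts 1/8 s, in which the tool goes at most 62.5 mm and 10.7 degrees, less where a joint would pass 70% of its speed; a pose out of reach is approached as far as the arm can. A call with a gripper value outside its range is refused whole. The fingers move at their own pace and stop on an object; "newtons" is the grip in N (left out, the last holds). Time passes only in rows, so rows that do not move let the fingers close. It gives the time, the measured TCP pose, the force, the opening and the grip force at its end, in the units of the state.
- get_obs(): the state, without advancing time (a new reading comes with each control period).
- read_camera(name): name is "scene" or "top"; returns (picture, depth): 400x640x3 uint8, red, green, blue; 400x640 float32, m along the optical axis (not along the pixel's ray), 0 where there is no reading.
- calibration(name): a dict with "intrinsics" (3x3 intrinsics, pixels), "R" (3x3) and "t" (3): a world point X has camera coordinates R X + t. Camera axes: x right, y down, z forward; pixel columns grow to the right and rows downward; lengths in m; the calibration is good to about 2 mm. A picture is of the moment at which its call begins. calibration takes no time and is no camera call.
- hand_in(): hands the job in; it is judged then, once.
The state is a dict: "t": time; "q": joint angles; "joint_vel": joint speeds; "joint_torque": joint torques, N m; "eef_pos": TCP position; "tool_rot": TCP orientation; "contact_force": force on the tool from outside, world axes, zero at the start; "torque": the same for the moment, N m; "gripper_width": opening from 0.0 (shut) to 1.0 (fully open); "grasp_force": force on a finger pad.
Only numpy, scipy, OpenCV 4.12 (cv2) and the standard library are available. Lean on these libraries where they do the work, as an engineer would, in place of code of your own. Each camera call takes 0.05 s, during which the arm holds its last target. There are 200 camera calls.

## Working session

There is one attempt and no reset: what is moved stays moved. The work goes in short steps, Python scripts to look and compute and a tool call to move; the robot and the scene stay as the last step left them, time stands still between calls to the robot, and variables do not carry over. Pictures are saved under pics/ and viewed, at most 10 in all, crops included, and the job is handed in when it is done.

Besides the shell and the picture viewer there is one more tool, called as a command line: name --argument value ..., lists and objects as JSON in quotes. drive_tool: Moves the arm, as the interface text tells. Its arguments: {"type":"object","properties":{"increments":{"type":"array","items":{"type":"object","properties":{"claw":{"type":"number"},"dx":{"type":"number"},"dy":{"type":"number"},"dz":{"type":"number"},"wx":{"type":"number"},"wy":{"type":"number"},"wz":{"type":"number"}}}},"newtons":{"type":"number"}},"required":["increments"]}

```bash
mkdir -p pics; ls; python3 - <<'E'
from station import *
import cv2,numpy as np
o=get_obs(); print(o)
for n in("scene","top"):
    p,d=read_camera(n); cv2.imwrite(f"pics/{n}0.png",p[:,:,::-1]); np.save(f"pics/{n}0_d.npy",d)
    c=calibration(n); print(n,c["intrinsics"],c["R"],c["t"])
E
```

```text
pics
{'t': 0.0, 'q': array([-1.3321338 ,  0.47776048,  0.02234244,  1.55648052, -0.01147902,
        1.10931392, -0.08309334]), 'joint_vel': array([-0.00025849,  0.00029057,  0.0002273 ,  0.00011299, -0.00287544,
        0.00093778, -0.00206674]), 'joint_torque': array([ 3.69222071e-04, -5.96463454e+01,  1.60800297e+00, -2.81192833e+01,
        1.25295125e-02,  9.57864075e-03,  1.20556589e-06]), 'eef_pos': array([0.22922949, 0.63428466, 0.25534004]), 'tool_rot': array([-8.09763316e-05,  1.72496632e-01,  9.85009681e-01, -9.13418370e-04]), 'contact_force': array([-0.19921716, -0.02709351,  0.68907302]), 'torque': array([ 0.00454637,  0.00878207, -0.00143764]), 'grasp_force': 0.0, 'gripper_width': 0.9992924754393461}
scene [[479.5492842    0.         313.02851055]
 [  0.         479.5492842  197.31861278]
 [  0.           0.           1.        ]] [[ 0.56600922 -0.82410344  0.02206977]
 [-0.39033427 -0.29147636 -0.87331592]
 [ 0.72613547  0.48569027 -0.48665412]] [-0.32170925  0.23033369  1.03791173]
top [[436.77656458   0.         313.95611717]
 [  0.         436.77656458 202.90616472]
 [  0.           0.           1.        ]] [[-0.01348105 -0.99986325  0.00957817]
 [-0.9865535   0.01173998 -0.16301643]
 [ 0.16288169 -0.01164701 -0.98657686]] [-0.06519573  0.47832474  1.02452728]
```

View pics/scene0.png

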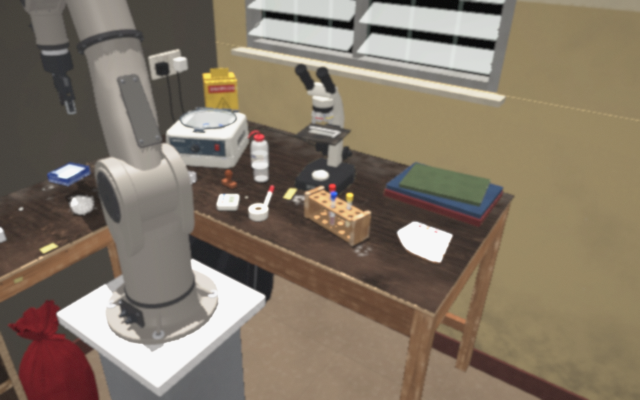

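View pics/top0.png

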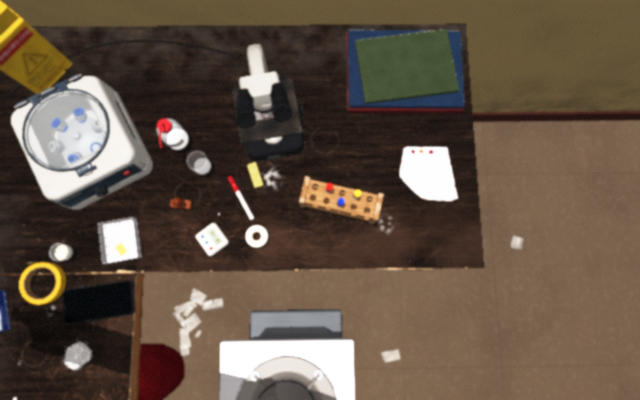

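The scene view shows the rack at about (337,215), with the yellow cap near (349,197) and the tile at (425,240), to the right of the rack. In the top view the yellow cap is at (357,193), red at (330,187), blue at (341,203), the tile at (428,174) and the microscope at (268,110).

```bash
cat > h.py <<'E'
import cv2,numpy as np
from station import *
def ray(n,u,v,z):
    c=calibration(n);K,R,t=[np.array(c[k]) for k in("intrinsics","R","t")]
    d=R.T@np.linalg.solve(K,[u,v,1.]);o=-R.T@t
    return o+d*(z-o[2])/d[2]
def blobs(p,lo,hi,box):
    m=cv2.inRange(cv2.cvtColor(p,cv2.COLOR_RGB2HSV),lo,hi);k=np.zeros_like(m);a,b,c,d=box;k[b:d,a:c]=m[b:d,a:c]
    n,_,s,ce=cv2.connectedComponentsWithStats(k)
    return k,[(ce[i].round(1),s[i]) for i in range(1,n) if s[i,4]>8]
E
python3 - <<'E'
from h import *
p=cv2.imread("pics/top0.png")[:,:,::-1].copy()
for nm,lo,hi in(("yel",(22,150,150),(35,255,255)),("blue",(105,140,80),(130,255,255)),("red",(0,190,120),(6,255,255))):
    for c,s in blobs(p,lo,hi,(300,170,390,230))[1]: print(nm,c,s,ray("top",*c,.108))
k,b=blobs(p,(0,0,170),(180,60,255),(390,140,470,210))
for c,s in b:print("tile",c,s,ray("top",*c,.008))
c=max(cv2.findContours(k,0,2)[0],key=cv2.contourArea)
for q in cv2.boxPoints(cv2.minAreaRect(c)):print(ray("top",*q,.008))
# rack: wood contour top
k,b=blobs(p,(8,60,120),(24,190,255),(295,170,395,230))
k=cv2.morphologyEx(k,cv2.MORPH_CLOSE,np.ones((9,9)))
c=max(cv2.findContours(k,0,2)[0],key=cv2.contourArea)
r=cv2.minAreaRect(c);print(r)
B=np.array([ray("top",*q,.07) for q in cv2.boxPoints(r)]);print(B)
z=cv2.resize(p[120:260,150:470],None,fx=2.5,fy=2.5,interpolation=2);cv2.imwrite("pics/z.png",z[:,:,::-1])
s=cv2.imread("pics/scene0.png");cv2.imwrite("pics/zs.png",cv2.resize(s[160:280,280:480],None,fx=4,fy=4,interpolation=2))
sp=s[:,:,::-1].copy()
for c,st in blobs(sp,(22,150,120),(35,255,255),(320,180,370,220))[1]: print("scene yel",c,st,ray("scene",*c,.1))
E
```

```text
yel [357.3 192.7] [354 189   8   8  50] [ 0.48865072 -0.16996311  0.108     ]
blue [340.5 201.6] [338 199   6   6  30] [ 0.46845793 -0.13101186  0.108     ]
red [329.5 185.8] [327 182   6   8  42] [ 0.50548958 -0.10663342  0.108     ]
tile [428.3 172.7] [ 399  146   59   55 2527] [ 0.55711817 -0.36368942  0.008     ]
[ 0.62826861 -0.29216336  0.008     ]
[ 0.62668518 -0.44168911  0.008     ]
[ 0.48580284 -0.43223736  0.008     ]
[ 0.48753599 -0.28578756  0.008     ]
((341.03173828125, 198.65591430664062), (82.67086029052734, 29.37008285522461), 12.938055992126465)
[[ 0.47096424 -0.03187623  0.07      ]
 [ 0.54010155 -0.04809587  0.07      ]
 [ 0.49286362 -0.23918705  0.07      ]
 [ 0.4245999  -0.2209665   0.07      ]]
scene yel [349.  196.2] [346 192   7   8  40] [ 0.49559697 -0.1629084   0.1       ]
```

View pics/z.png

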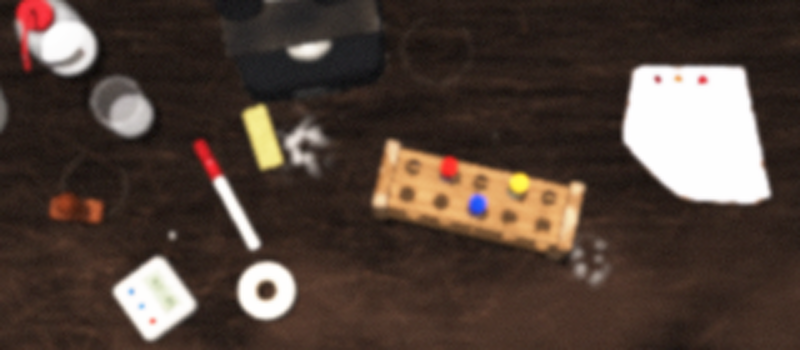

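View pics/zs.png

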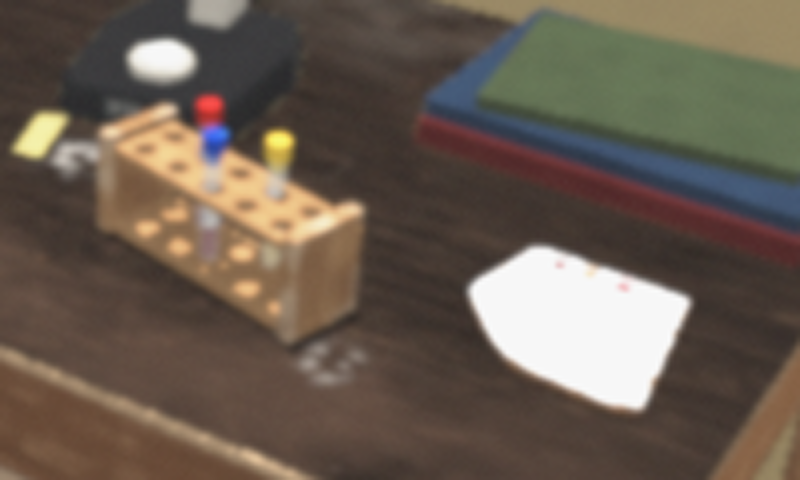

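The zoomed views confirm the layout. Yellow is at the rack's right-hand place, its row is on the far side, and rack y points along about 75.5° in world. No bystander is near the path. I'll swing round at small radius, clear of the microscope.

drive_tool --increments '[{"wz": -5.5,"claw": 0.05},{"dx": -0.005,"dy": -0.039},{"dx": -0.005,"dy": -0.039},{"dx": -0.005,"dy": -0.039},{"dx": -0.005,"dy": -0.039},{"dx": -0.005,"dy": -0.039},{"dx": -0.005,"dy": -0.039},{"dx": -0.037,"dy": -0.015},{"dx": -0.037,"dy": -0.015},{"dx": -0.037,"dy": -0.015},{"dx": -0.037,"dy": -0.015},{"dx": -0.037,"dy": -0.015},{"dx": -0.0245,"dy": -0.031},{"dx": -0.0245,"dy": -0.031},{"dx": -0.0245,"dy": -0.031},{"dx": -0.0245,"dy": -0.031},{"dx": -0.0245,"dy": -0.031},{}]'

```text
schema error: expected keys claw, dx, dy, dz, wx, wy, wz
```

drive_tool --increments '[{"dx": 0,"dy": 0,"dz": 0,"wx": 0,"wy": 0,"wz": -5.5,"claw": 0.05},{"dx": -0.005,"dy": -0.039,"dz": 0,"wx": 0,"wy": 0,"wz": 0,"claw": 0.05},{"dx": -0.005,"dy": -0.039,"dz": 0,"wx": 0,"wy": 0,"wz": 0,"claw": 0.05},{"dx": -0.005,"dy": -0.039,"dz": 0,"wx": 0,"wy": 0,"wz": 0,"claw": 0.05},{"dx": -0.005,"dy": -0.039,"dz": 0,"wx": 0,"wy": 0,"wz": 0,"claw": 0.05},{"dx": -0.005,"dy": -0.039,"dz": 0,"wx": 0,"wy": 0,"wz": 0,"claw": 0.05},{"dx": -0.005,"dy": -0.039,"dz": 0,"wx": 0,"wy": 0,"wz": 0,"claw": 0.05},{"dx": 0,"dy": 0,"dz": 0,"wx": 0,"wy": 0,"wz": 0,"claw": 0.05}]'

```text
t: 1.1
eef_pos: [0.2003, 0.3979, 0.256]
tool_rot: [-0.0, 0.126, 0.992, -0.001]
contact_force: [0.7, 0.2, 0.5]
gripper_width: 0.591
grasp_force: 0.0
```

drive_tool --increments '[{"dx": -0.037,"dy": -0.015,"dz": 0,"wx": 0,"wy": 0,"wz": 0,"claw": 0.05},{"dx": -0.037,"dy": -0.015,"dz": 0,"wx": 0,"wy": 0,"wz": 0,"claw": 0.05},{"dx": -0.037,"dy": -0.015,"dz": 0,"wx": 0,"wy": 0,"wz": 0,"claw": 0.05},{"dx": -0.037,"dy": -0.015,"dz": 0,"wx": 0,"wy": 0,"wz": 0,"claw": 0.05},{"dx": -0.037,"dy": -0.015,"dz": 0,"wx": 0,"wy": 0,"wz": 0,"claw": 0.05},{"dx": -0.0245,"dy": -0.031,"dz": 0,"wx": 0,"wy": 0,"wz": 0,"claw": 0.05},{"dx": -0.0245,"dy": -0.031,"dz": 0,"wx": 0,"wy": 0,"wz": 0,"claw": 0.05},{"dx": -0.0245,"dy": -0.031,"dz": 0,"wx": 0,"wy": 0,"wz": 0,"claw": 0.05},{"dx": -0.0245,"dy": -0.031,"dz": 0,"wx": 0,"wy": 0,"wz": 0,"claw": 0.05},{"dx": -0.0245,"dy": -0.031,"dz": 0,"wx": 0,"wy": 0,"wz": 0,"claw": 0.05},{"dx": 0,"dy": 0,"dz": 0,"wx": 0,"wy": 0,"wz": 0,"claw": 0.05}]'

```text
t: 2.48
eef_pos: [0.4428, 0.0993, 0.2564]
tool_rot: [0.001, 0.128, 0.992, -0.0]
contact_force: [0.2, -0.1, -0.3]
gripper_width: 0.588
grasp_force: 0.0
```

drive_tool --increments '[{"dx": -0.011,"dy": -0.0355,"dz": 0,"wx": 0,"wy": 0,"wz": 0,"claw": 0.05},{"dx": -0.011,"dy": -0.0355,"dz": 0,"wx": 0,"wy": 0,"wz": 0,"claw": 0.05},{"dx": -0.011,"dy": -0.0355,"dz": 0,"wx": 0,"wy": 0,"wz": 0,"claw": 0.05},{"dx": -0.011,"dy": -0.0355,"dz": 0,"wx": 0,"wy": 0,"wz": 0,"claw": 0.05},{"dx": -0.017,"dy": -0.026,"dz": 0,"wx": 0,"wy": 0,"wz": 0,"claw": 0.05},{"dx": -0.017,"dy": -0.026,"dz": 0,"wx": 0,"wy": 0,"wz": 0,"claw": 0.05},{"dx": -0.017,"dy": -0.026,"dz": 0,"wx": 0,"wy": 0,"wz": 0,"claw": 0.05},{"dx": -0.017,"dy": -0.026,"dz": 0,"wx": 0,"wy": 0,"wz": 0,"claw": 0.05},{"dx": 0,"dy": 0,"dz": 0,"wx": 0,"wy": 0,"wz": 0,"claw": 0.05},{"dx": 0,"dy": 0,"dz": 0,"wx": 0,"wy": 0,"wz": 0,"claw": 0.05}]'

```text
t: 3.72
eef_pos: [0.489, -0.1631, 0.256]
tool_rot: [-0.0, 0.124, 0.992, 0.0]
contact_force: [0.4, 1.0, 0.2]
gripper_width: 0.583
grasp_force: 0.0
```

```bash
python3 - <<'E'
from h import *
o=get_obs();print(o["eef_pos"],o["q"])
P=[]
for n,box in(("scene",(320,150,400,230)),("top",(320,160,390,230))):
    p,d=read_camera(n); cv2.imwrite(f"pics/{n}1.png",p[:,:,::-1])
    for c,s in blobs(p,(22,130,100),(35,255,255),box)[1]:
        print(n,c,s,ray(n,*c,.1),ray(n,*c,.108))
s=cv2.imread("pics/scene1.png")[100:250,250:450];t=cv2.imread("pics/top1.png")[120:270,290:490]
cv2.imwrite("pics/c1.png",cv2.resize(np.vstack([s,t]),None,fx=2,fy=2,interpolation=2)) 
E
python3 -c "import station;print([x for x in dir(station) if 'over' in x])"
```

```text
[ 0.48897656 -0.1631295   0.25595182] [-0.30300997  0.23536184  0.59587573  1.96344183 -0.15755104  0.98875142
  1.68853633]
scene [349.1 196.6] [346 193   8   8  50] [ 0.49387128 -0.16424152  0.1       ] [ 0.48114738 -0.17125663  0.108     ]
['finger_overhang']
```

View pics/c1.png

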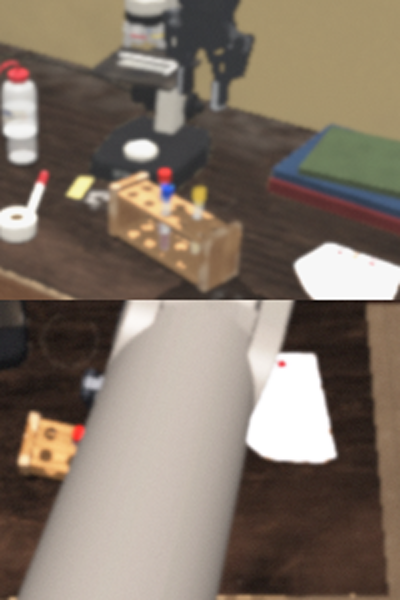

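The scene crop shows the gripper hanging over the rack, with the yellow cap below it at (349,197) in the full frame. The arm hides the cap from the top camera, so I'll triangulate it from the first two pictures.

```bash
python3 - <<'E'
from h import *
print(finger_overhang)
def tri(a,b):
    A,y=[],[]
    for n,(u,v) in(("top",a),("scene",b)):
        p0,p1=ray(n,u,v,0),ray(n,u,v,.2);d=(p1-p0)/np.linalg.norm(p1-p0);M=np.eye(3)-np.outer(d,d);A.append(M);y.append(M@p0)
    X=np.linalg.lstsq(np.vstack(A),np.hstack(y),rcond=None);return X[0],X[1]**.5
print(tri((357.3,192.7),(349.0,196.3)))
p=cv2.imread("pics/scene0.png")[:,:,::-1].copy()
for nm,lo,hi,t in(("blue",(105,140,60),(130,255,255),(340.5,201.6)),("red",(0,170,100),(6,255,255),(329.5,185.8))):
    for c,s in blobs(p,lo,hi,(320,175,370,215))[1]: print(nm,c,s,tri(t,c))
for n in("top","scene"):
    c=calibration(n);print(-np.array(c["R"]).T@c["t"])
E
```

```text
0.025
(array([ 0.48815209, -0.16889418,  0.10530058]), array([0.00236145]))
blue [334.  194.4] [332 192   6   6  26] (array([ 0.46904873, -0.13161341,  0.10673557]), array([0.00088605]))
red [331.8 186.7] [329 184   6   6  27] (array([ 0.50457637, -0.10512979,  0.10660548]), array([0.00275986]))
[ 0.30413731 -0.05886966  1.08937415]
[-0.48166699 -0.7020885   0.71335815]
```

drive_tool --increments '[{"dx": -0.001,"dy": -0.006,"dz": 0,"wx": 0,"wy": 0,"wz": 0,"claw": 0.05},{"dx": 0,"dy": 0,"dz": 0.03,"wx": 0,"wy": 0,"wz": 0,"claw": 0.05},{"dx": 0,"dy": 0,"dz": 0.03,"wx": 0,"wy": 0,"wz": 0,"claw": 0.05},{"dx": 0,"dy": 0,"dz": 0.03,"wx": 0,"wy": 0,"wz": 0,"claw": 0.05},{"dx": 0,"dy": 0,"dz": 0,"wx": 0,"wy": 0,"wz": 0,"claw": 0.05},{"dx": 0,"dy": 0,"dz": 0,"wx": 0,"wy": 0,"wz": 0,"claw": 0.05}]'

```text
t: 4.58
eef_pos: [0.4887, -0.1709, 0.1673]
tool_rot: [0.001, 0.125, 0.992, -0.0]
contact_force: [1.2, -0.8, -0.5]
gripper_width: 0.583
grasp_force: 0.0
```

```bash
python3 - <<'E'
from h import *
c=calibration("scene");K,R,t=[np.array(c[k]) for k in("intrinsics","R","t")]
o=get_obs();T=o["eef_pos"];print(T)
pr=lambda X:(lambda v:(v[:2]/v[2]).round(1))(K@(R@X+t))
print(pr(T),pr(T-[0,0,.025]))
p,d=read_camera("scene");z=cv2.resize(p[130:230,290:410],None,fx=5,fy=5,interpolation=2);cv2.imwrite("pics/c2.png",z[:,:,::-1])
E
```

```text
[ 0.48865931 -0.17086545  0.16727969]
[351.8 175.2] [351.2 183.8]
```

View pics/c2.png

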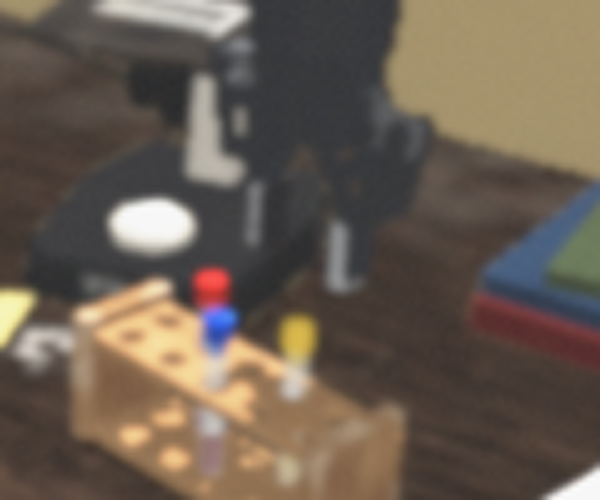

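The pads at crop (255,210) and (340,255) straddle the cap at (298,335), so the alignment is good. Descending and gripping.

drive_tool --increments '[{"dx": 0,"dy": 0.001,"dz": 0.02,"wx": 0,"wy": 0,"wz": 0,"claw": 0.05},{"dx": 0,"dy": 0,"dz": 0.02,"wx": 0,"wy": 0,"wz": 0,"claw": 0.05},{"dx": 0,"dy": 0,"dz": 0.022,"wx": 0,"wy": 0,"wz": 0,"claw": 0.05},{"dx": 0,"dy": 0,"dz": 0,"wx": 0,"wy": 0,"wz": 0,"claw": 0.05},{"dx": 0,"dy": 0,"dz": 0,"wx": 0,"wy": 0,"wz": 0,"claw": 0.03},{"dx": 0,"dy": 0,"dz": 0,"wx": 0,"wy": 0,"wz": 0,"claw": 0.024},{"dx": 0,"dy": 0,"dz": 0,"wx": 0,"wy": 0,"wz": 0,"claw": 0.01},{"dx": 0,"dy": 0,"dz": 0,"wx": 0,"wy": 0,"wz": 0,"claw": 0.01},{"dx": 0,"dy": 0,"dz": 0,"wx": 0,"wy": 0,"wz": 0,"claw": 0.01},{"dx": 0,"dy": 0,"dz": 0,"wx": 0,"wy": 0,"wz": 0,"claw": 0.01}]' --newtons 30

```text
t: 5.88
eef_pos: [0.4893, -0.1697, 0.1052]
tool_rot: [0.001, 0.125, 0.992, 0.0]
contact_force: [-0.4, 1.4, 7.2]
gripper_width: 0.186
grasp_force: 29.2
```

drive_tool --increments '[{"dx": 0,"dy": 0,"dz": -0.01,"wx": 0,"wy": 0,"wz": 0,"claw": 0.01},{"dx": 0,"dy": 0,"dz": -0.015,"wx": 0,"wy": 0,"wz": 0,"claw": 0.01},{"dx": 0,"dy": 0,"dz": -0.02,"wx": 0,"wy": 0,"wz": 0,"claw": 0.01},{"dx": 0,"dy": 0,"dz": -0.02,"wx": 0,"wy": 0,"wz": 0,"claw": 0.01},{"dx": 0,"dy": 0,"dz": -0.02,"wx": 0,"wy": 0,"wz": 0,"claw": 0.01},{"dx": 0,"dy": 0,"dz": -0.02,"wx": 0,"wy": 0,"wz": 0,"claw": 0.01},{"dx": 0,"dy": 0,"dz": -0.02,"wx": 0,"wy": 0,"wz": 0,"claw": 0.01},{"dx": 0,"dy": 0,"dz": 0,"wx": 0,"wy": 0,"wz": 0,"claw": 0.01},{"dx": 0,"dy": 0,"dz": 0,"wx": 0,"wy": 0,"wz": 0,"claw": 0.01}]'

```text
t: 7.0
eef_pos: [0.488, -0.1694, 0.229]
tool_rot: [-0.0, 0.125, 0.992, 0.0]
contact_force: [-0.0, 0.7, -0.4]
gripper_width: 0.185
grasp_force: 29.4
```

```bash
python3 - <<'E'
from h import *
o=get_obs();print(o["eef_pos"],o["q"],o["grasp_force"])
p,d=read_camera("scene");z=cv2.resize(p[110:230,290:450],None,fx=5,fy=5,interpolation=2);cv2.imwrite("pics/c3.png",z[:,:,::-1])
E
```

```text
[ 0.48798675 -0.16943653  0.22901509] [-0.28508895  0.27546883  0.59885995  1.99048675 -0.19250479  0.93114687
  1.73189444] 29.391295909881592
```

View pics/c3.png

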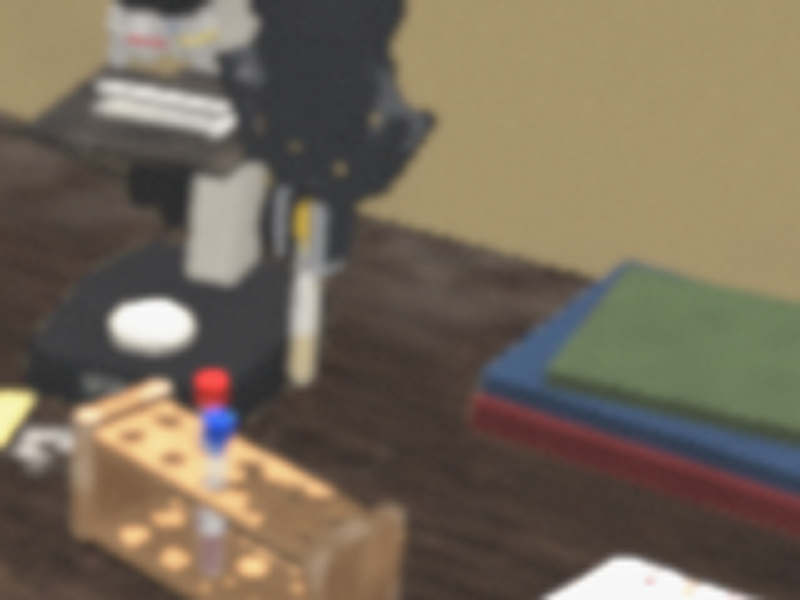

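The tube hangs upright in the pads at crop (305,290), clear above the rack, and the rack, red and blue tubes have not moved. Next I carry it upright to the tile.

drive_tool --increments '[{"dx": -0.007,"dy": -0.0126,"dz": 0,"wx": 0,"wy": 0,"wz": 0,"claw": 0.01},{"dx": -0.0143,"dy": -0.0252,"dz": 0,"wx": 0,"wy": 0,"wz": 0,"claw": 0.01},{"dx": -0.0143,"dy": -0.0252,"dz": 0,"wx": 0,"wy": 0,"wz": 0,"claw": 0.01},{"dx": -0.0143,"dy": -0.0252,"dz": 0,"wx": 0,"wy": 0,"wz": 0,"claw": 0.01},{"dx": -0.0143,"dy": -0.0252,"dz": 0,"wx": 0,"wy": 0,"wz": 0,"claw": 0.01},{"dx": -0.0143,"dy": -0.0252,"dz": 0,"wx": 0,"wy": 0,"wz": 0,"claw": 0.01},{"dx": -0.0143,"dy": -0.0252,"dz": 0,"wx": 0,"wy": 0,"wz": 0,"claw": 0.01},{"dx": -0.0143,"dy": -0.0252,"dz": 0,"wx": 0,"wy": 0,"wz": 0,"claw": 0.01},{"dx": -0.007,"dy": -0.0126,"dz": 0,"wx": 0,"wy": 0,"wz": 0,"claw": 0.01},{"dx": 0,"dy": 0,"dz": 0,"wx": 0,"wy": 0,"wz": 0,"claw": 0.01},{"dx": 0,"dy": 0,"dz": 0,"wx": 0,"wy": 0,"wz": 0,"claw": 0.01}]'

```text
t: 8.43
eef_pos: [0.5488, -0.3922, 0.2289]
tool_rot: [-0.0, 0.125, 0.992, 0.001]
contact_force: [0.0, 1.1, -0.5]
gripper_width: 0.185
grasp_force: 29.4
```

drive_tool --increments '[{"dx": 0,"dy": 0,"dz": 0,"wx": -2.5,"wy": 0,"wz": 0,"claw": 0.01},{"dx": 0,"dy": 0,"dz": 0,"wx": -5,"wy": 0,"wz": 0,"claw": 0.01},{"dx": 0,"dy": 0,"dz": 0,"wx": -5,"wy": 0,"wz": 0,"claw": 0.01},{"dx": 0,"dy": 0,"dz": 0,"wx": -5,"wy": 0,"wz": 0,"claw": 0.01},{"dx": 0,"dy": 0,"dz": 0,"wx": -2.5,"wy": 0,"wz": 0,"claw": 0.01},{"dx": 0,"dy": 0,"dz": 0,"wx": 0,"wy": 0,"wz": 0,"claw": 0.01}]'

```text
t: 9.18
eef_pos: [0.5483, -0.3939, 0.2291]
tool_rot: [0.022, 0.124, 0.977, 0.172]
contact_force: [0.0, 1.1, 0.0]
gripper_width: 0.186
grasp_force: 29.4
```

drive_tool --increments '[{"dx": 0,"dy": 0,"dz": 0,"wx": -2.5,"wy": 0,"wz": 0,"claw": 0.01},{"dx": 0,"dy": 0,"dz": 0,"wx": -5,"wy": 0,"wz": 0,"claw": 0.01},{"dx": 0,"dy": 0,"dz": 0,"wx": -5,"wy": 0,"wz": 0,"claw": 0.01},{"dx": 0,"dy": 0,"dz": 0,"wx": -5,"wy": 0,"wz": 0,"claw": 0.01},{"dx": 0,"dy": 0,"dz": 0,"wx": -5,"wy": 0,"wz": 0,"claw": 0.01},{"dx": 0,"dy": 0,"dz": 0,"wx": -2.5,"wy": 0,"wz": 0,"claw": 0.01},{"dx": 0,"dy": 0,"dz": 0,"wx": 0,"wy": 0,"wz": 0,"claw": 0.01},{"dx": 0,"dy": -0.008,"dz": 0.008,"wx": 0,"wy": 0,"wz": 0,"claw": 0.01},{"dx": 0,"dy": -0.008,"dz": 0.008,"wx": 0,"wy": 0,"wz": 0,"claw": 0.01},{"dx": 0,"dy": -0.008,"dz": 0.008,"wx": 0,"wy": 0,"wz": 0,"claw": 0.01},{"dx": 0,"dy": -0.008,"dz": 0.008,"wx": 0,"wy": 0,"wz": 0,"claw": 0.01},{"dx": 0,"dy": -0.007,"dz": 0.007,"wx": 0,"wy": 0,"wz": 0,"claw": 0.01},{"dx": 0,"dy": 0,"dz": 0,"wx": 0,"wy": 0,"wz": 0,"claw": 0.01},{"dx": 0,"dy": 0,"dz": 0,"wx": 0,"wy": 0,"wz": 0,"claw": 0.01},{"dx": 0,"dy": 0,"dz": 0,"wx": 0,"wy": 0,"wz": 0,"claw": 0.01},{"dx": 0,"dy": 0,"dz": 0,"wx": 0,"wy": 0,"wz": 0,"claw": 0.01}]'

```text
t: 11.18
eef_pos: [0.549, -0.3934, 0.1746]
tool_rot: [0.048, 0.115, 0.917, 0.38]
contact_force: [-0.8, 0.8, 0.0]
gripper_width: 0.186
grasp_force: 29.4
```

```bash
python3 - <<'E'
from h import *
from scipy.spatial.transform import Rotation as Ro
o=get_obs();w,x,y,z=o["tool_rot"];d=Ro.from_quat([x,y,z,w]).as_matrix()[:,2];T=o["eef_pos"]
print(T,o["q"],abs(o["joint_vel"]).max(),o["grasp_force"],"tilt",np.degrees(np.arccos(-d[2])),"mid",T+.044*d,"bot",T+.094*d)
p,_=read_camera("scene");cv2.imwrite("pics/s4.png",cv2.resize(p[110:290,280:520],None,fx=3.2,fy=3.2,interpolation=2)[:,:,::-1])
E
```

```text
[ 0.54896837 -0.39335671  0.17455254] [ 0.61462163  0.82874052  0.31385972  1.39967731 -0.82886129  1.55518496
  2.49723611] 0.0024801677213730578 29.387454092502594 tilt 44.9841204980036 mid [ 0.55670668 -0.36323061  0.14343122] bot [ 0.56550022 -0.32899641  0.10806609]
```

View pics/s4.png

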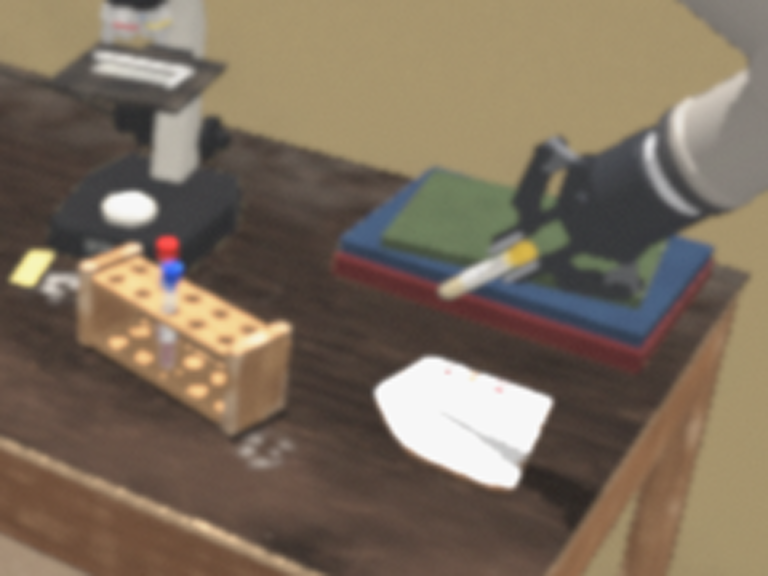

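The tube is held tilted over the tile, cap end at crop (520,252) and bottom at (447,290). The arm is motionless, and the rack and other tubes are where they started.

```bash
python3 -c "
from station import *
print(hand_in())"
```

```text
the job is handed in; nothing more can be done
None
```

I handed the job in with the yellow-capped tube held still over the middle of the white tile, tipped 45° with the cap end up and its lower end about 10 cm above the tile; the rack and the other two tubes looked undisturbed in the last picture, though no verdict was returned.

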